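Vent the sampling line and hold the sensor cartridge against its sprung plate

ROBOT

A 6-joint arm with a two-finger parallel gripper is mounted at the origin on the work surface. World frame = base frame: x ahead of the robot, y to its left, z up, the work surface at z = 0. Lengths are in m, angles in degrees, forces in N, time in s.
With the tool pointing down it reaches from about 0.35 to 0.875 m from the base axis. Payload 4.2 kg.
Tool frame: the origin (TCP) lies on the centre line of the jaws, within the pads' length; the fingertips stand 22 mm ahead of it and the grasp point (between the pads) lies 3 mm ahead of it (r.tcp_to_tips is the distance from the TCP to the fingertips, in m); z points along the fingers, y is the line along which they close (so a half turn about z gives the same grasp; the last joint's range is limited). The gripper opens to 87 mm and grips with 3 to 60 N. Pads are 19 mm wide; open, the fingers measure 117 mm over their backs; the gripper's body (75 mm by 190 mm) begins 51 mm behind the grasp point.
Start: joints at [84.316, 22.042, 0.453, 0, -68.411, -14.817], TCP at [0.219, 0.585, 0.245] pointing down, gripper open.
Joint ranges: [-179.83, 179.83], [-69.29, 118.12], [-61.27, 80.66], [-181.25, 117.63], [-171.15, -9.14], [-177.46, 177.46]. Speed limits (degrees/s): [159.86, 159.86, 180, 180, 180, 180].

INTERFACE

Orientations are given as a 3x3 rotation matrix whose columns are the frame's x, y, z axes.
In Python, from station import r gives the robot as it stands.
- The arm moves only by the tool apply_moves, never from a script. Its argument "plan" is a list of rows, each an object with "grip": the opening, from 0 (shut) to 1 (fully open); "offset": the shift along the tool's x, y, z in cm, a list of three; "spin": the turn about the tool's z in rad. A call has 1 to 5 rows; each row is the pose to reach, as a shift and turn from the pose commanded when the call began, along the tool's axes at that moment; what a row does not reach only later rows make up. A row lasts 1/10 s, in which the tool goes at most 50 mm and 8.59 degrees, less where a joint would pass 70% of its speed; a pose out of reach is approached as far as the arm can. A call with a gripper value outside its range is refused whole. The fingers move at their own pace and stop on an object; the grip force is fixed at half the most. Time passes only in rows, so rows that repeat a pose let the fingers close. It gives the time, the measured TCP pose, the force, the opening and the grip force at its end, in the units of the state.
- r.sense(): the state, without advancing time (a new reading comes with each control period).
- r.capture(name): name is "scene" or "top" or "wrist"; returns a dict with "img" (480x640x3 uint8, blue, green, red), "depth" (480x640 float32, m along the optical axis (not along the pixel's ray), 0 where there is no reading), "mtx" (3x3 intrinsics, pixels), "R" (3x3) and "t" (3): a world point X has camera coordinates R X + t. Camera axes: x right, y down, z forward; pixel columns grow to the right and rows downward; lengths in m; the calibration is good to about 2 mm. The wrist camera is an equidistant fisheye: a pixel r from the principal point sees the ray r / f radians off the axis. A picture is of the moment at which its call begins.
- r.finish_job(): hands the job in; it is judged then, once.
The state is a dict: "time_s": time; "joints": joint angles; "joint_velocities": joint speeds; "effort": joint torques, N m; "tcp_pos": TCP position; "ee_rot": TCP orientation; "wrist_force": force on the tool from outside, world axes, zero at the start; "moment": the same for the moment, N m; "gripper_width": opening from 0.0 (shut) to 1.0 (fully open); "gripper_force": force on a finger pad.
Only numpy, scipy, OpenCV 4.12 (cv2) and the standard library are available. Lean on these libraries where they do the work, as an engineer would, in place of code of your own. Each camera call takes 0.05 s, during which the arm holds its last target. There are 200 camera calls.

TASK

Vent the sampling line by pulling the knob of the valve block all the way out and then pushing it fully home. Then take the sensor cartridge off the black mat, stand it on the bed of the dock with its round nose square to the middle of the sprung plate, and press it against the plate with a steady 10 N or so, which pushes the plate back about half of its travel. Finish while still holding it pressed like that, so that a colleague can do up the clamp screws, and leave the other things on the table where they are.

Things in the scene. Friction and masses are not known exactly. Their poses are not given: they have to be found in the camera images.
- valve: Fixed grey valve block, 80 x 100 x 92 mm (x, y, z), on the table; its origin lies on the table under the middle of its front face, the block reaches from there 80 mm along its +x. The stem of the vent knob comes out of the front face, towards its -x, 66 mm above the table, through a steel collar 28 mm across that stands 6 mm off the face.
- vent_knob (a point): Centre of the round black vent knob (moves with it): a cylinder lying along the valve's x, 26 mm across and 24 mm long, with a thin rim 32 mm across on its free end (the rim spans 12 to 17 mm from this point, on the side away from the block). It is 45 mm in front of the block's face when home, 75 mm when out; 66 mm above the table; 10 mm stem behind it. x axis points into the block.
- vent (a joint): How far the vent knob is pulled out, m: 0 home, 0.030 fully out against its stop. It pulls straight along the valve's -x. A detent resists with up to about 7 N (plus 1 N friction) over the first 15 mm, then snaps the knob the rest of the way and keeps it there with about 2.5 N; the same on the way back.
- cartridge: Loose sensor cartridge, about 0.3 kg: white box 60 x 50 x 40 mm (x, y, z), origin at the centre of its underside, x axis towards its nose. On its top stands a black grip rib 50 mm long along x, 16 mm wide, 26 mm high (40 to 66 mm above the underside). Starts lying upright on the black mat, 8 mm thick (150 x 180 mm, fixed).
- cartridge_nose (a point): Centre of the flat end of the cartridge's round brass nose: 28 mm across, 10 mm long, on the +x side; this point is 40 mm ahead of and 24 mm above the cartridge's origin.
- dock: Fixed dark steel dock on the table: bed 188 x 110 mm (from x = -100 to +88 mm), its top 12 mm above the table; origin on the table, midway across its width. At its +x end a bracket 50 mm high (to x = +88 mm) carries the sprung steel plate, which faces -x. Two small thumb screws stand at x = -30 mm, y = +-46 mm, up to 29 mm above the table. The cartridge goes on the bed in front of the plate, its x along the dock's x.
- plate_face (a point): Middle of the front face of the sprung plate (moves with it), where the cartridge's nose goes: 36 mm above the table, 35 mm ahead of the dock's origin along its +x when not pressed. The plate is 70 mm wide, 46 mm high, with a black disc 42 mm across in the middle.
- plate (a joint): How far the plate is pushed back along the dock's +x, m: 0 at rest, 0.024 at its rear stop. The spring starts at 3 N and adds 0.6 N per mm: about 10 N at 0.012.
- blank: Aluminium disc on the mat beside the cartridge, 42 mm across, 24 mm high; leave it alone. Origin at the centre of its underside.
- adapter: Square brass adapter on the mat, 36 x 36 x 18 mm with a round stub to 26 mm high; leave it alone. Origin at the centre of its underside.
- bottle_a: White sample bottle, 52 mm across, 90 mm high, far side of the table; leave it alone. Origin under its centre.
- bottle_b: White sample bottle, same as the other; leave it alone. Origin under its centre.
- jar: Amber jar, 68 mm across, 75 mm high, far side of the table; leave it alone. Origin under its centre.
- driver: Screwdriver, 170 mm long, lying near the robot; leave it alone. Origin under its middle, x along it.
- meter: Flat black hand meter 60 x 110 x 26 mm lying near the robot; leave it alone. Origin under its centre.
Mind the look-alikes: they are no part of the job. Leave any red or yellow look-alike of the valve alone.

How it is judged:
By the outcome, as a careful person would: the job done as asked, in the order asked, and still so for the second after the job is handed in, while the arm keeps its last pose, push and grip.
It also fails if it takes over 51 s, if anything falls off the work surface, if the arm or the gripper's body presses on something with over 40 N, if the wrist force passes 120 N, or if a joint passes its speed limit or range.

## Working session

There is one attempt and no reset: what is moved stays moved. The work goes in short steps, Python scripts to look and compute and a tool call to move; the robot and the scene stay as the last step left them, time stands still between calls to the robot, and variables do not carry over. Pictures are saved under pics/ and viewed, at most 10 in all, crops included, and the job is handed in when it is done.

Besides the shell and the picture viewer there is one more tool, called after ">>>" by a JSON object that holds its "api" and its "payload". apply_moves: Moves the arm, as the interface text tells. Its arguments: {"type":"object","properties":{"plan":{"type":"array"}},"required":["plan"]}

```bash
mkdir -p pics; ls; python3 - <<'E'
from station import r
import cv2,numpy as np
s=r.sense();print({k:np.round(v,3).tolist() for k,v in s.items()})
for n in("scene","top"):
    c=r.capture(n);cv2.imwrite(f"pics/{n}0.png",c["img"]);np.savez(f"{n}0.npz",**c);print(n,c["mtx"].tolist(),np.round(c["R"],3).tolist(),c["t"])
E
```

```text
pics
{'time_s': 0.0, 'joints': [84.314, 22.089, 0.379, -0.027, -68.412, -14.816], 'joint_velocities': [0.014, -0.022, -0.038, 0.108, -0.051, -0.01], 'effort': [-0.0, -39.067, 18.74, 4.22, 0.011, -0.0], 'tcp_pos': [0.219, 0.585, 0.243], 'ee_rot': [[0.937, -0.35, -0.001], [-0.35, -0.937, -0.002], [0.0, 0.002, -1.0]], 'wrist_force': [-0.305, 0.284, -0.104], 'moment': [-0.037, 0.061, -0.033], 'gripper_force': 0.0, 'gripper_width': 0.995}
scene [[445.1087325526262, 0.0, 315.9981243835563], [0.0, 445.1087325526262, 234.29048147572766], [0.0, 0.0, 1.0]] [[0.494, 0.869, -0.013], [0.65, -0.379, -0.659], [-0.578, 0.317, -0.752]] [-0.32611892 -0.27164747  1.24959328]
top [[510.14949127905516, 0.0, 325.3905492115937], [0.0, 510.14949127905516, 239.61012036130748], [0.0, 0.0, 1.0]] [[-0.015, -1.0, -0.018], [-0.995, 0.017, -0.099], [0.099, 0.017, -0.995]] [0.10190491 0.54898459 1.15489496]
```

View pics/scene0.png

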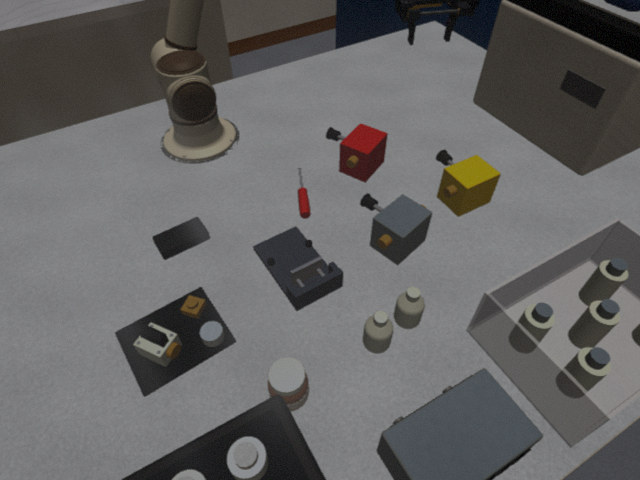

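View pics/top0.png

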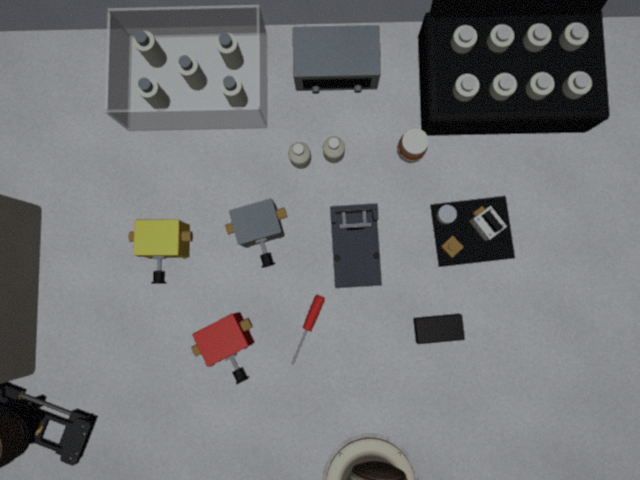

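The scene view shows the red, yellow and grey valves. The grey one is at about (400,228) with its knob at (370,202), the dock is at (298,266), and the cartridge is on the mat at (158,344). In the top view the grey block is at (257,223), its knob at (267,259), the dock at (356,245) and the cartridge at (489,222). Next I'll measure from depth.

```bash
cat > h.py <<'E'
import numpy as np,cv2
def cloud(c):
    v,u=np.mgrid[:480,:640];K=c["mtx"];d=c["depth"].astype(float)
    p=np.stack([(u-K[0,2])/K[0,0]*d,(v-K[1,2])/K[1,1]*d,d],-1)
    P=(p-c["t"])@c["R"]; P[d==0]=np.nan; return P
def pt(c,u,v,z):
    K=c["mtx"];ray=c["R"].T@np.array([(u-K[0,2])/K[0,0],(v-K[1,2])/K[1,1],1]);o=-c["R"].T@c["t"]
    return o+ray*(z-o[2])/ray[2]
def rect(P,lo,hi,x0,x1,y0,y1):
    m=(P[...,2]>lo)&(P[...,2]<hi)&(P[...,0]>x0)&(P[...,0]<x1)&(P[...,1]>y0)&(P[...,1]<y1)
    q=P[m]; 
    if len(q)<5: return len(q)
    (c,s,a)=cv2.minAreaRect((q[:,:2]*1000).astype(np.float32))
    return len(q),np.round(c,1),np.round(s,1),round(a,1),np.round(np.median(q[:,2])*1000,1),"mean",np.round(q[:,:2].mean(0)*1000,1)
E
python3 - <<'E'
from h import *
for n in("top","scene"):
    c=dict(np.load(f"{n}0.npz"));P=cloud(c)
    print(n)
    if n=="top":
        for nm,u,v,z in(("valve",257,223,.092),("knob",267,259,.066),("dock",356,245,.012),("cart",489,222,.07)):
            print(nm,np.round(pt(c,u,v,z),3),np.round(P[v,u],3))
        V=pt(c,257,223,.092);K=pt(c,267,259,.066);D=pt(c,356,245,.012);C=pt(c,489,222,.06)
    def win(p,w): return p[0]-w,p[0]+w,p[1]-w,p[1]+w
    print("valve top",rect(P,.084,.1,*win(V,.085)))
    print("knob",rect(P,.05,.09,*win(K,.028)))
    print("dock bed",rect(P,.006,.018,*win(D,.13)))
    print("bracket",rect(P,.044,.058,*win(D,.13)))
    print("plate/scr",rect(P,.022,.033,*win(D,.13)))
    print("rib",rect(P,.066,.082,*win(C,.06)))
    print("box",rect(P,.042,.056,*win(C,.06)))
t=dict(np.load("top0.npz"))["img"]
a=cv2.resize(t[190:295,215:395],None,fx=4,fy=4,interpolation=2)
cv2.imwrite("pics/vd.png",a)
s=dict(np.load("scene0.npz"))["img"]
b=cv2.resize(t[190:270,425:525],(500,400),interpolation=2)
b2=cv2.resize(s[310:380,120:220],(286,200),interpolation=2)
b3=cv2.resize(s[310:380,120:190],(300,300),interpolation=2)
o=np.zeros((400,800,3),np.uint8);o[:,:500]=b;o[:300,500:]=b3;cv2.imwrite("pics/c.png",o)
E
```

```text
top
valve [0.584 0.242 0.092] [0.584 0.242 0.092]
knob [0.505 0.224 0.066] [0.505 0.222 0.079]
dock [0.538 0.022 0.012] [0.538 0.022 0.012]
cart [ 0.58  -0.273  0.07 ] [ 0.58  -0.275  0.064]
valve top (1636, array([586.7, 247.3]), array([ 84.3, 100.7]), 15.5, np.float64(92.4), 'mean', array([588.1, 246.9]))
knob (195, array([511.9, 227. ]), array([44.7, 31.2]), 16.4, np.float64(76.5), 'mean', array([506.9, 224.2]))
dock bed (3089, array([534.3,  19.8]), array([250.8, 252.9]), 0.5, np.float64(12.2), 'mean', array([520.2,  23.1]))
bracket (453, array([601.5,  25.8]), array([ 55.8, 109.8]), 2.6, np.float64(50.0), 'mean', array([612.4,  26.7]))
plate/scr (199, array([509.2,  35.6]), array([129.2, 229.1]), 78.7, np.float64(28.7), 'mean', array([522.6,  43.3]))
rib (185, array([ 582.1, -281.6]), array([49.5, 18. ]), 36.3, np.float64(73.3), 'mean', array([ 581.8, -281.6]))
box (406, array([ 586.1, -278.9]), array([70.1, 51.7]), 36.5, np.float64(47.6), 'mean', array([ 583. , -276.3]))
scene
valve top (1449, array([591.1, 244.4]), array([ 83.2, 103.2]), 14.0, np.float64(90.6), 'mean', array([593.9, 241.9]))
knob (214, array([512.3, 222.6]), array([42.6, 28.2]), 18.2, np.float64(72.4), 'mean', array([510.6, 218.1]))
dock bed (2411, array([521. ,  45.3]), array([220. , 163.6]), 1.9, np.float64(10.8), 'mean', array([516.3,  17.2]))
bracket (644, array([603.5,  23.4]), array([ 56.9, 110.3]), 2.1, np.float64(48.5), 'mean', array([611.6,  21.8]))
plate/scr (449, array([518.7,  31.4]), array([130.9, 245.7]), 80.3, np.float64(27.5), 'mean', array([577.1,  24.5]))
rib (279, array([ 584.4, -284.6]), array([50.3, 16.3]), 36.1, np.float64(72.7), 'mean', array([ 585.9, -284.3]))
box (656, array([ 588.3, -281.6]), array([70.8, 50. ]), 35.3, np.float64(46.8), 'mean', array([ 592.6, -283.7]))
```

View pics/vd.png

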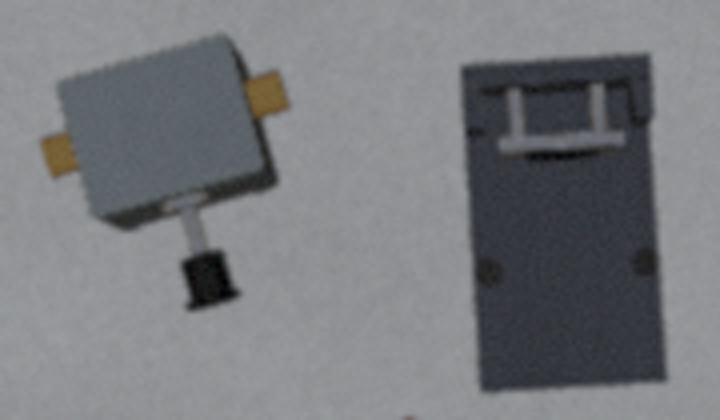

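View pics/c.png

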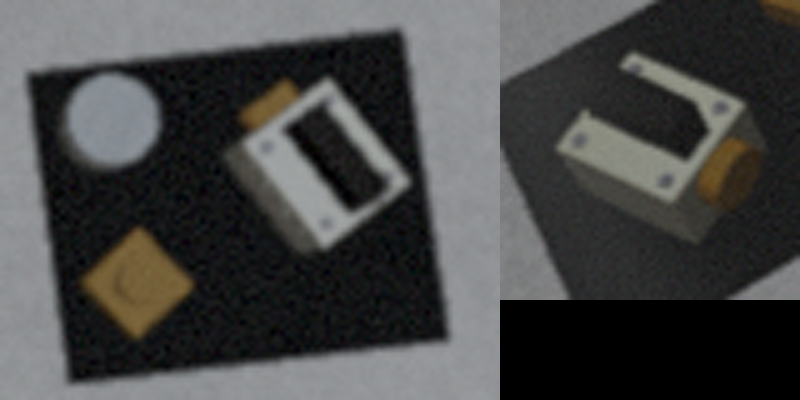

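The top crop shows the grey block with its front face down and right, the knob at crop (209,280) with the rim on its free end, and the dock plate at (562,143) facing down the picture. In the cartridge crop the nose is at (268,103), pointing up and left (yaw about +36°). The valve's yaw is about 15° and the dock's about 2.5°. Knob is at about (0.508, 0.223, 0.066), which fits the given dimensions.

>>> {"api": "apply_moves", "payload": {"plan": [{"grip": 1,"offset": [8,4.8,0],"spin": -0.14},{"grip": 1,"offset": [12,7.1,0],"spin": -0.28},{"grip": 1,"offset": [16,9.5,0],"spin": -0.42},{"grip": 1,"offset": [20,11.9,0],"spin": -0.56},{"grip": 0.7,"offset": [24,14.3,0],"spin": -0.62}]}}

```text
time_s: 0.6
tcp_pos: [0.3759, 0.3885, 0.2443]
ee_rot: [[0.965, 0.263, -0.0], [0.263, -0.965, -0.0], [-0.0, 0.0, -1.0]]
wrist_force: [1.7, 0.8, 0.6]
gripper_width: 0.964
gripper_force: 0.0
```

```bash
cat >> h.py <<'E'
def go(r,x,y,z,yaw):
    "offset (cm) and spin to bring the TCP to x,y,z with tool x at yaw (deg)"
    s=r.sense();R=np.array(s["ee_rot"]);cur=np.degrees(np.arctan2(R[1,0],R[0,0]))
    d=R.T@(np.array([x,y,z])-s["tcp_pos"])
    sp=-np.radians((yaw-cur+180)%360-180)
    print("t",round(s["time_s"],2),"pos",np.round(s["tcp_pos"],4),"yaw",round(cur,1),"j",np.round(s["joints"],0),"F",np.round(s["wrist_force"],1),"g",round(s["gripper_width"],3),round(s["gripper_force"],1))
    print("-> offset cm",np.round(d*100,2),"spin",round(sp,3))
E
python3 - <<'E'
from h import *
from station import r
go(r,.508,.223,.20,15)
E
```

```text
t 0.6 pos [0.3759 0.3885 0.2443] yaw 15.3 j [ 63.  14. -11.  -0. -65.  42.] F [1.7 0.8 0.6] g 0.964 0.0
-> offset cm [ 8.38 19.44  4.43] spin 0.005
```

>>> {"api": "apply_moves", "payload": {"plan": [{"grip": 0.7,"offset": [1.8,4.2,1],"spin": 0.005},{"grip": 0.7,"offset": [3.6,8.4,2],"spin": 0.005},{"grip": 0.7,"offset": [5.4,12.6,3],"spin": 0.005},{"grip": 0.7,"offset": [7.2,16.9,4],"spin": 0.005},{"grip": 0.7,"offset": [7.2,16.9,4],"spin": 0.005}]}}

```text
time_s: 1.1
tcp_pos: [0.4898, 0.2412, 0.2024]
ee_rot: [[0.969, 0.248, -0.004], [0.248, -0.969, -0.003], [-0.004, 0.002, -1.0]]
wrist_force: [0.3, -0.2, -0.4]
gripper_width: 0.708
gripper_force: 0.0
```

```bash
python3 - <<'E'
from h import *
from station import r
c=r.capture("wrist");cv2.imwrite("pics/w1.png",c["img"]);np.savez("w1.npz",**c)
go(r,.508,.223,.064,15)
E
```

```text
t 1.15 pos [0.4892 0.2431 0.2032] yaw 14.5 j [ 43.  16. -14.  -0. -60.  61.] F [-0.2  1.3  1.2] g 0.701 0.0
-> offset cm [ 1.35  2.4  13.92] spin -0.009
```

View pics/w1.png

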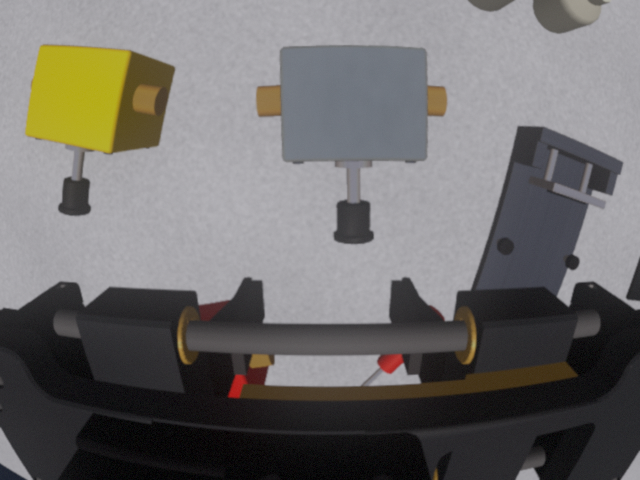

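The wrist view shows the grey block, with the knob at about (353,217), its stem straight up the picture and the rim at (353,237). I'll cross-check the positions with the wrist camera.

```bash
cat >> h.py <<'E'
def fpt(c,u,v,z):
    K=c["mtx"];a=np.array([u-K[0,2],v-K[1,2]]);th=np.hypot(*a)/K[0,0];a=a/np.hypot(*a)
    ray=c["R"].T@np.array([*(a*np.sin(th)),np.cos(th)]);o=-c["R"].T@c["t"]
    return o+ray*(z-o[2])/ray[2]
E
python3 - <<'E'
from h import *
c=dict(np.load("w1.npz"))
for n,u,v,z in(("knob body block-end top",353,202,.079),("rim top",353,231,.082),("rim edge L",334,237,.066),("rim edge R",373,237,.066),("body L",337,215,.066),("body R",370,215,.066),("block front L top",283,160,.092),("block front R top",426,160,.092),("plate L",530,180,.059),("plate R",606,206,.059)):
    print(n,np.round(fpt(c,u,v,z),4))
# refine dock from top/scene
for n in("top","scene"):
    P=cloud(dict(np.load(f"{n}0.npz")))
    print(rect(P,.007,.017,.40,.66,-.05,.09),rect(P,.054,.064,.5,.66,-.05,.09),rect(P,.022,.034,.45,.5,-.05,.09))
E
```

```text
knob body block-end top [0.5213 0.2291 0.079 ]
rim top [0.5012 0.2238 0.082 ]
rim edge L [0.4889 0.2345 0.066 ]
rim edge R [0.4964 0.2051 0.066 ]
body L [0.5063 0.2367 0.066 ]
body R [0.5126 0.2123 0.066 ]
block front L top [0.5398 0.2836 0.092 ]
block front R top [0.5649 0.1897 0.092 ]
plate L [0.577 0.085 0.059]
plate R [ 0.5821 -0.0126  0.059 ]
(2930, array([529.8,  27.6]), array([263.3, 119.9]), 2.5, np.float64(12.3), 'mean', array([520.1,  22.2])) (130, array([601.4,  28. ]), array([ 53.6, 100.2]), 1.0, np.float64(59.2), 'mean', array([584.2,  26.4])) 1
(2322, array([536.4,  20.2]), array([191.1, 110.7]), 2.5, np.float64(10.8), 'mean', array([516.5,  15.7])) (160, array([580.9,  21.7]), array([11.7, 68.8]), 2.5, np.float64(58.4), 'mean', array([582.4,  21.1])) 0
```

>>> {"api": "apply_moves", "payload": {"plan": [{"grip": 0.7,"offset": [1.4,2.3,1.5],"spin": -0.009},{"grip": 0.7,"offset": [1.4,2.3,5],"spin": -0.009},{"grip": 0.7,"offset": [1.4,2.3,8],"spin": -0.009},{"grip": 0.7,"offset": [1.4,2.3,8],"spin": -0.009},{"grip": 0.7,"offset": [1.4,2.3,8],"spin": -0.009}]}}

```text
time_s: 1.65
tcp_pos: [0.508, 0.228, 0.125]
ee_rot: [[0.964, 0.265, 0.0], [0.265, -0.964, -0.001], [0.0, 0.001, -1.0]]
wrist_force: [0.8, -0.1, 1.7]
gripper_width: 0.699
gripper_force: 0.0
```

```bash
python3 - <<'E'
from h import *
from station import r
go(r,.5085,.2243,.068,15)
E
```

```text
t 1.65 pos [0.508 0.228 0.125] yaw 15.4 j [ 41.  22. -18.   0. -49.  64.] F [ 0.8 -0.1  1.7] g 0.699 0.0
-> offset cm [-0.05  0.37  5.7 ] spin 0.006
```

>>> {"api": "apply_moves", "payload": {"plan": [{"grip": 0.7,"offset": [0,0.3,3],"spin": 0.005},{"grip": 0.7,"offset": [0,0.3,5.7],"spin": 0.005},{"grip": 0.7,"offset": [0,0.3,5.7],"spin": 0.005},{"grip": 0.2,"offset": [0,0.3,5.7],"spin": 0.005},{"grip": 0.1,"offset": [0,0.3,5.7],"spin": 0.005}]}}

```text
time_s: 2.15
tcp_pos: [0.5102, 0.2256, 0.07]
ee_rot: [[0.966, 0.259, 0.004], [0.259, -0.966, 0.003], [0.004, -0.001, -1.0]]
wrist_force: [-0.0, 0.6, 0.8]
gripper_width: 0.596
gripper_force: 0.0
```

>>> {"api": "apply_moves", "payload": {"plan": [{"grip": 0,"offset": [0,0,0],"spin": 0},{"grip": 0,"offset": [0,0,0],"spin": 0},{"grip": 0,"offset": [0,0,0],"spin": 0},{"grip": 0,"offset": [0,0,0],"spin": 0}]}}

```text
time_s: 2.55
tcp_pos: [0.5089, 0.2247, 0.0681]
ee_rot: [[0.966, 0.258, 0.001], [0.258, -0.966, 0.001], [0.001, -0.001, -1.0]]
wrist_force: [-1.5, 1.6, 1.8]
gripper_width: 0.289
gripper_force: 30.0
```

The grip is on the knob (opening about 25 mm, 30 N), so I'll pull.

>>> {"api": "apply_moves", "payload": {"plan": [{"grip": 0,"offset": [-0.8,0,0],"spin": 0},{"grip": 0,"offset": [-1.6,0,0],"spin": 0},{"grip": 0,"offset": [-2.4,0,0],"spin": 0},{"grip": 0,"offset": [-3.0,0,0],"spin": 0},{"grip": 0,"offset": [-3.0,0,0],"spin": 0}]}}

```text
time_s: 3.05
tcp_pos: [0.4799, 0.2167, 0.0681]
ee_rot: [[0.966, 0.259, 0.002], [0.259, -0.966, 0.001], [0.002, -0.001, -1.0]]
wrist_force: [3.0, 0.9, 1.8]
gripper_width: 0.289
gripper_force: 30.0
```

>>> {"api": "apply_moves", "payload": {"plan": [{"grip": 0,"offset": [-0.2,0,0],"spin": 0},{"grip": 0,"offset": [-0.4,0,0],"spin": 0},{"grip": 0,"offset": [-0.4,0,0],"spin": 0}]}}

```text
time_s: 3.35
tcp_pos: [0.4797, 0.2168, 0.0681]
ee_rot: [[0.966, 0.26, 0.008], [0.26, -0.966, 0.004], [0.009, -0.001, -1.0]]
wrist_force: [12.9, -1.5, -6.4]
gripper_width: 0.291
gripper_force: 30.0
```

```bash
python3 - <<'E'
from h import *
from station import r
c=r.capture("wrist");t=r.capture("top")
a=cv2.resize(c["img"][40:290,230:480],(500,500));b=cv2.resize(t["img"][190:290,215:315],(300,300),interpolation=2)
o=np.zeros((500,800,3),np.uint8);o[:,:500]=a;o[:300,500:]=b;cv2.imwrite("pics/out.png",o)
go(r,.5085,.2243,.068,15)
E
```

```text
t 3.45 pos [0.4797 0.2168 0.0681] yaw 15.0 j [ 42.  24. -26.   0. -39.  63.] F [12.7 -1.2 -6.8] g 0.291 30.0
-> offset cm [2.98 0.02 0.04] spin 0.001
```

View pics/out.png

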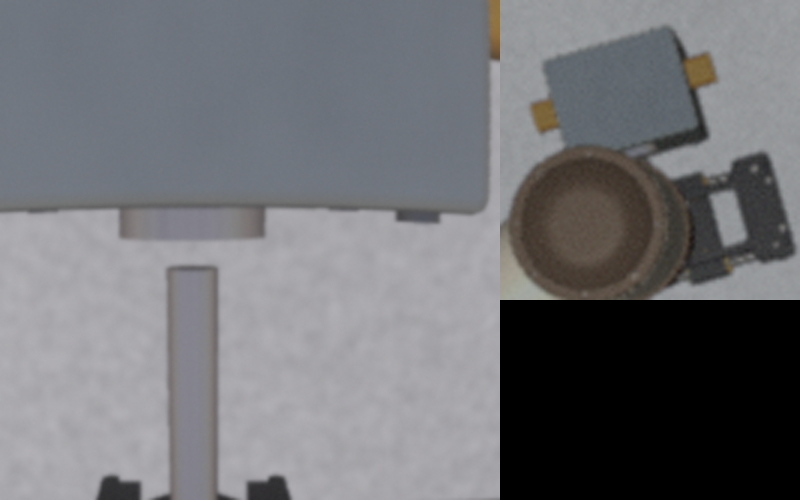

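The picture shows the knob held and its stem well out, with the collar at (190,222). Travel measured 30 mm, and force rose to about 13 N at the stop. Now I'll push it home.

>>> {"api": "apply_moves", "payload": {"plan": [{"grip": 0,"offset": [1.0,0,0],"spin": 0},{"grip": 0,"offset": [1.8,0,0],"spin": 0},{"grip": 0,"offset": [2.6,0,0],"spin": 0},{"grip": 0,"offset": [3.4,0,0],"spin": 0},{"grip": 0,"offset": [3.8,0,0],"spin": 0}]}}

```text
time_s: 3.95
tcp_pos: [0.5093, 0.2246, 0.0678]
ee_rot: [[0.966, 0.257, -0.009], [0.257, -0.966, -0.003], [-0.009, 0.001, -1.0]]
wrist_force: [-20.5, 5.9, 21.1]
gripper_width: 0.288
gripper_force: 30.1
```

>>> {"api": "apply_moves", "payload": {"plan": [{"grip": 0,"offset": [0.1,0,0],"spin": 0},{"grip": 0,"offset": [0.1,0,0],"spin": 0},{"grip": 0,"offset": [0.1,0,0],"spin": 0}]}}

```text
time_s: 4.25
tcp_pos: [0.5092, 0.2246, 0.0679]
ee_rot: [[0.966, 0.258, -0.009], [0.258, -0.966, -0.004], [-0.01, 0.001, -1.0]]
wrist_force: [-15.0, 4.4, 14.3]
gripper_width: 0.288
gripper_force: 30.0
```

>>> {"api": "apply_moves", "payload": {"plan": [{"grip": 0,"offset": [-0.3,0,0],"spin": 0},{"grip": 0.7,"offset": [-0.3,0,0],"spin": 0},{"grip": 0.7,"offset": [-0.3,0,0],"spin": 0},{"grip": 0.7,"offset": [-0.3,0,0],"spin": 0},{"grip": 0.7,"offset": [-0.3,0,0],"spin": 0}]}}

```text
time_s: 4.75
tcp_pos: [0.5105, 0.2243, 0.0669]
ee_rot: [[0.966, 0.258, -0.001], [0.258, -0.966, -0.001], [-0.002, 0.001, -1.0]]
wrist_force: [-0.1, 0.4, -1.0]
gripper_width: 0.567
gripper_force: 0.0
```

>>> {"api": "apply_moves", "payload": {"plan": [{"grip": 0.7,"offset": [0,0,-3],"spin": 0},{"grip": 0.7,"offset": [0,0,-8],"spin": 0},{"grip": 0.7,"offset": [0,0,-13],"spin": 0},{"grip": 0.7,"offset": [-2,4,-14],"spin": 0},{"grip": 0.7,"offset": [-2,9,-14],"spin": 0}]}}

```text
time_s: 5.25
tcp_pos: [0.5145, 0.1331, 0.2105]
ee_rot: [[0.965, 0.262, 0.004], [0.262, -0.965, 0.003], [0.005, -0.002, -1.0]]
wrist_force: [1.6, -0.2, -1.0]
gripper_width: 0.696
gripper_force: 0.0
```

```bash
python3 - <<'E'
from h import *
from station import r
c=r.capture("wrist");np.savez("w2.npz",**c);cv2.imwrite("pics/w2.png",c["img"])
t=r.capture("scene");P=cloud(t);print("knob",rect(P,.05,.09,.48,.535,.195,.25))
go(r,.584,-.282,.2,36)
E
```

```text
knob (217, array([513.8, 221.1]), array([43.2, 29.7]), 9.7, np.float64(72.0), 'mean', array([510.7, 218.4]))
t 5.35 pos [0.5146 0.1285 0.2081] yaw 14.6 j [ 32.  15. -16.   0. -59.  73.] F [-0.2 -0.2  0.4] g 0.7 0.0
-> offset cm [-3.67 41.47  0.82] spin -0.373
```

View pics/w2.png

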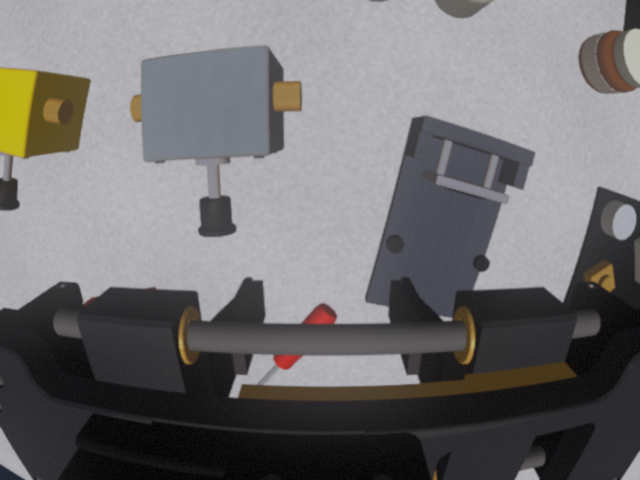

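The wrist view shows the knob home at (217,217), the dock's screws at (395,243) and (481,263), and the plate's top front edge from (428,179) to (507,202). The scene depth of the knob matches the start. I'll measure the dock and move to the cartridge.

>>> {"api": "apply_moves", "payload": {"plan": [{"grip": 0.7,"offset": [-1,5,0],"spin": -0.08},{"grip": 0.7,"offset": [-2,10,0],"spin": -0.16},{"grip": 0.7,"offset": [-3,15,0],"spin": -0.24},{"grip": 0.7,"offset": [-4,20,0],"spin": -0.32},{"grip": 0.7,"offset": [-5,25,0],"spin": -0.37}]}}

```text
time_s: 5.85
tcp_pos: [0.5304, -0.1185, 0.2072]
ee_rot: [[0.806, 0.592, -0.001], [0.592, -0.806, 0.0], [-0.001, -0.0, -1.0]]
wrist_force: [1.7, 1.2, 0.2]
gripper_width: 0.702
gripper_force: 0.0
```

```bash
python3 - <<'E'
from h import *
from station import r
c=dict(np.load("w2.npz"))
for n,u,v,z in(("scr+",395,240,.029),("scr-",481,260,.029),("plateL",428,179,.059),("plateR",507,202,.059),("brL",417,118,.05),("brR",533,153,.05),("bedL",367,299,.012)):print(n,np.round(fpt(c,u,v,z),4))
go(r,.555,-.303,.2,36)
E
```

```text
scr+ [0.5145 0.0686 0.029 ]
scr- [ 0.5179 -0.0215  0.029 ]
plateL [0.5774 0.0655 0.059 ]
plateR [ 0.5803 -0.0102  0.059 ]
brL [0.6225 0.0865 0.05  ]
brR [ 0.6301 -0.026   0.05  ]
bedL [0.4444 0.072  0.012 ]
t 5.85 pos [ 0.5304 -0.1185  0.2072] yaw 36.3 j [  5.  16. -14.  -0. -60. 122.] F [1.7 1.2 0.2] g 0.702 0.0
-> offset cm [-8.95 16.32  0.72] spin 0.006
```

>>> {"api": "apply_moves", "payload": {"plan": [{"grip": 0.7,"offset": [-2.1,4,0],"spin": 0},{"grip": 0.7,"offset": [-4.3,8,0],"spin": 0},{"grip": 0.7,"offset": [-6.4,12,0],"spin": 0},{"grip": 0.7,"offset": [-8.5,15.7,0],"spin": 0},{"grip": 0.7,"offset": [-8.5,15.7,0],"spin": 0}]}}

```text
time_s: 6.35
tcp_pos: [0.5545, -0.298, 0.2059]
ee_rot: [[0.811, 0.586, -0.002], [0.586, -0.811, -0.0], [-0.002, -0.001, -1.0]]
wrist_force: [0.4, 0.5, 0.5]
gripper_width: 0.699
gripper_force: 0.0
```

```bash
python3 - <<'E'
from h import *
from station import r
c=r.capture("wrist");np.savez("w3.npz",**c);cv2.imwrite("pics/w3.png",c["img"])
go(r,.584,-.282,.074,36.2)
E
```

```text
t 6.4 pos [ 0.5542 -0.2958  0.2059] yaw 35.9 j [-13.  24.  -2.  -0. -64. 139.] F [ 0.4 -0.2 -0.2] g 0.702 0.0
-> offset cm [ 3.24  0.65 13.19] spin -0.005
```

View pics/w3.png

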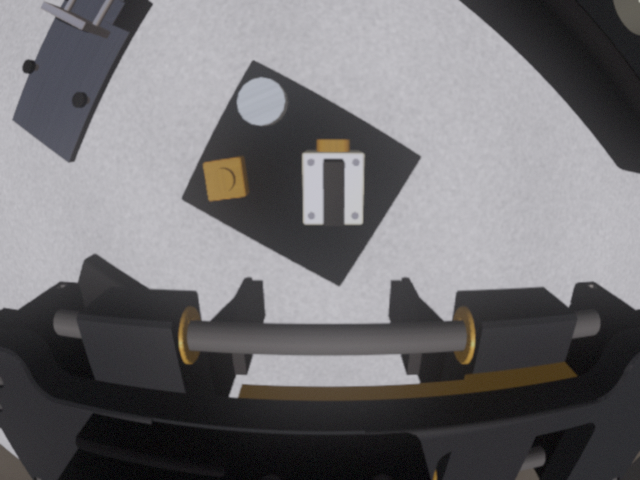

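The cartridge is upright and square to the gripper. Its box-top corners are at (303,152), (363,152), (302,225) and (365,225), and the nose is up at (333,145).

```bash
python3 - <<'E'
from h import *
from station import r
c=dict(np.load("w3.npz"))
q=np.array([fpt(c,u,v,.048) for u,v in((303,152),(363,152),(302,225),(365,225))])
print(np.round(q,4),q.mean(0)); f=q[:2].mean(0)-q[2:].mean(0); print(np.degrees(np.arctan2(f[1],f[0])),np.hypot(*f[:2]),np.linalg.norm(q[2]-q[3]))
m=q.mean(0); go(r,m[0],m[1],.0735,36.2)
E
```

```text
[[ 0.5939 -0.2467  0.048 ]
 [ 0.6219 -0.2853  0.048 ]
 [ 0.5443 -0.2805  0.048 ]
 [ 0.5748 -0.3228  0.048 ]] [ 0.58370275 -0.28383671  0.048     ]
36.40412268597793 0.060039986589481946 0.052090188955902554
t 6.4 pos [ 0.5542 -0.2958  0.2059] yaw 35.9 j [-13.  24.  -2.  -0. -64. 139.] F [ 0.4 -0.2 -0.2] g 0.702 0.0
-> offset cm [ 3.11  0.79 13.24] spin -0.005
```

>>> {"api": "apply_moves", "payload": {"plan": [{"grip": 0.7,"offset": [3.1,0.8,2.5],"spin": -0.007},{"grip": 0.6,"offset": [3.1,0.8,6],"spin": -0.007},{"grip": 0.6,"offset": [3.1,0.8,9],"spin": -0.007},{"grip": 0.6,"offset": [3.1,0.8,9],"spin": -0.007},{"grip": 0.6,"offset": [3.1,0.8,9],"spin": -0.007}]}}

```text
time_s: 6.9
tcp_pos: [0.5846, -0.2811, 0.1178]
ee_rot: [[0.802, 0.597, -0.001], [0.597, -0.802, -0.0], [-0.001, -0.0, -1.0]]
wrist_force: [-0.1, 0.2, 1.0]
gripper_width: 0.602
gripper_force: 0.0
```

```bash
python3 - <<'E'
from h import *
from station import r
go(r,.5837,-.2838,.0735,36.3)
E
```

```text
t 6.9 pos [ 0.5846 -0.2811  0.1178] yaw 36.7 j [-11.  30.  -5.   0. -54. 138.] F [-0.1  0.2  1. ] g 0.602 0.0
-> offset cm [-0.23  0.16  4.43] spin 0.006
```

>>> {"api": "apply_moves", "payload": {"plan": [{"grip": 0.6,"offset": [-0.1,0.1,2.5],"spin": 0},{"grip": 0.6,"offset": [-0.1,0.1,4.2],"spin": 0},{"grip": 0.6,"offset": [-0.1,0.1,4.2],"spin": 0},{"grip": 0.6,"offset": [-0.1,0.1,4.2],"spin": 0}]}}

```text
time_s: 7.3
tcp_pos: [0.5854, -0.2835, 0.0778]
ee_rot: [[0.803, 0.596, 0.003], [0.596, -0.803, -0.001], [0.002, 0.003, -1.0]]
wrist_force: [-0.7, -0.2, 0.9]
gripper_width: 0.601
gripper_force: 0.0
```

>>> {"api": "apply_moves", "payload": {"plan": [{"grip": 0.25,"offset": [0,0,0],"spin": 0},{"grip": 0.25,"offset": [0,0,0],"spin": 0},{"grip": 0.1,"offset": [0,0,0],"spin": 0},{"grip": 0,"offset": [0,0,0],"spin": 0},{"grip": 0,"offset": [0,0,0],"spin": 0}]}}

```text
time_s: 7.8
tcp_pos: [0.5842, -0.2834, 0.0757]
ee_rot: [[0.803, 0.596, 0.0], [0.596, -0.803, -0.0], [0.0, 0.0, -1.0]]
wrist_force: [0.0, -0.4, 0.1]
gripper_width: 0.233
gripper_force: 0.0
```

>>> {"api": "apply_moves", "payload": {"plan": [{"grip": 0,"offset": [0,0,0],"spin": 0},{"grip": 0,"offset": [0,0,0],"spin": 0},{"grip": 0,"offset": [0,0,0],"spin": 0},{"grip": 0,"offset": [0,0,0],"spin": 0}]}}

```text
time_s: 8.2
tcp_pos: [0.5841, -0.2833, 0.0756]
ee_rot: [[0.803, 0.596, -0.0], [0.596, -0.803, 0.0], [-0.0, -0.0, -1.0]]
wrist_force: [-0.5, 0.6, 1.2]
gripper_width: 0.181
gripper_force: 30.0
```

The rib is gripped (opening 15.7 mm). TCP is 67.6 mm above the underside, so it should sit at z≈0.0796 on the bed. Lift and carry.

>>> {"api": "apply_moves", "payload": {"plan": [{"grip": 0,"offset": [0,0,-3],"spin": 0},{"grip": 0,"offset": [0,0,-7],"spin": 0},{"grip": 0,"offset": [0,0,-9],"spin": 0},{"grip": 0,"offset": [1.8,-4,-9],"spin": 0.1},{"grip": 0,"offset": [3.7,-8,-9],"spin": 0.2}]}}

```text
time_s: 8.7
tcp_pos: [0.5653, -0.1967, 0.1648]
ee_rot: [[0.909, 0.417, -0.001], [0.417, -0.909, 0.001], [-0.0, -0.001, -1.0]]
wrist_force: [0.1, 0.3, -4.7]
gripper_width: 0.185
gripper_force: 30.0
```

```bash
python3 - <<'E'
from h import *
from station import r
go(r,.521,.0239,.15,2.4)
E
```

```text
t 8.7 pos [ 0.5653 -0.1967  0.1648] yaw 24.7 j [ -4.  23. -10.  -0. -57. 118.] F [ 0.1  0.3 -4.7] g 0.185 30.0
-> offset cm [  5.18 -21.89   1.5 ] spin 0.389
```

>>> {"api": "apply_moves", "payload": {"plan": [{"grip": 0,"offset": [1.1,-4.5,0],"spin": 0.08},{"grip": 0,"offset": [2.1,-9,0],"spin": 0.17},{"grip": 0,"offset": [3.2,-13.5,0.5],"spin": 0.25},{"grip": 0,"offset": [4.2,-18,1],"spin": 0.33},{"grip": 0,"offset": [5.2,-21.9,1.5],"spin": 0.389}]}}

```text
time_s: 9.2
tcp_pos: [0.5186, 0.0251, 0.1494]
ee_rot: [[0.999, 0.046, -0.002], [0.046, -0.999, 0.0], [-0.002, -0.0, -1.0]]
wrist_force: [0.5, 0.0, -4.0]
gripper_width: 0.179
gripper_force: 30.0
```

>>> {"api": "apply_moves", "payload": {"plan": [{"grip": 0,"offset": [0,0,0],"spin": 0},{"grip": 0,"offset": [0,0,0],"spin": 0}]}}

```text
time_s: 9.4
tcp_pos: [0.5195, 0.0242, 0.1497]
ee_rot: [[0.999, 0.051, -0.002], [0.051, -0.999, -0.0], [-0.002, 0.0, -1.0]]
wrist_force: [-0.5, 0.4, -2.7]
gripper_width: 0.181
gripper_force: 30.0
```

```bash
python3 - <<'E'
from h import *
from station import r
c=r.capture("wrist");np.savez("w4.npz",**c);cv2.imwrite("pics/w4.png",c["img"])
go(r,.521,.0239,.082,2.4)
E
```

```text
t 9.45 pos [0.5199 0.0233 0.1499] yaw 2.9 j [ 20.  17. -22.  -0. -51.  72.] F [-0.8 -0.6 -4.4] g 0.178 30.0
-> offset cm [ 0.12 -0.05  6.79] spin 0.008
```

View pics/w4.png

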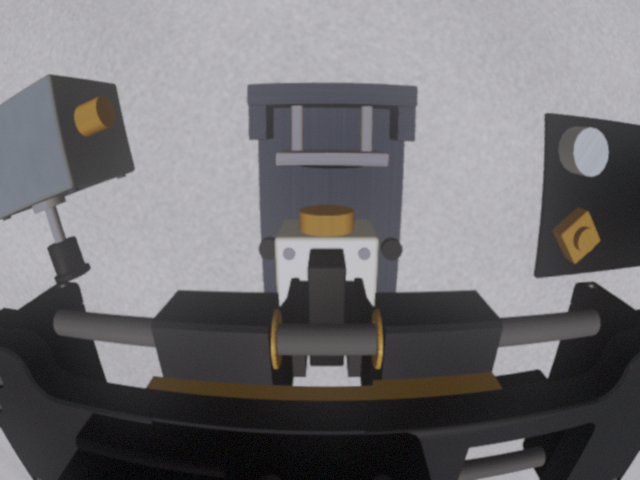

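The wrist view shows the cartridge hanging upright over the bed, with the nose at (327,220). The plate's top edge runs from (276,154) to (389,155), the screws are at (268,248) and (391,248), and the bracket's rear is from (249,86) to (417,87).

```bash
python3 - <<'E'
from h import *
c=dict(np.load("w4.npz"));print(c["mtx"][0,2],c["mtx"][0,0])
R=np.array([[.9987,.0506],[.0506,-.9987]]);T=np.array([.5199,.0233])
for n,a,b,z in(("plate",(276,154),(389,155),.059),("bracket",(249,86),(417,87),.05),("screws",(268,247),(391,247),.029),("bedfront-ish",(261,200),(405,200),.012),("cart",(276,236),(377,236),.1224),("nose",(300,226),(354,226),.106)):
    p=fpt(c,*a,z);q=fpt(c,*b,z);m=(p+q)/2;d=p-q
    print(n,np.round(m,4),"w",round(np.hypot(*d[:2]),4),"yaw",round(np.degrees(np.arctan2(-d[0],d[1])),2),"tool",np.round(R.T@(m[:2]-T)*1000,1))
E
```

```text
326.41495515885913 371.64829954431775
plate [0.584  0.0234 0.059 ] w 0.0699 yaw 2.54 tool [64.   3.1]
bracket [0.6286 0.0251 0.05  ] w 0.1075 yaw 2.84 tool [108.6   3.7]
screws [0.5144 0.0214 0.029 ] w 0.0911 yaw 2.9 tool [-5.6  1.7]
bedfront-ish [0.5468 0.0202 0.012 ] w 0.1102 yaw 2.98 tool [26.7  4.5]
cart [0.5496 0.0254 0.1224] w 0.0473 yaw 2.91 tool [29.8 -0.6]
nose [0.5502 0.0252 0.106 ] w 0.0275 yaw 2.91 tool [30.4 -0.4]
```

>>> {"api": "apply_moves", "payload": {"plan": [{"grip": 0,"offset": [0,0.2,2],"spin": 0.005},{"grip": 0,"offset": [0,0.2,4],"spin": 0.005},{"grip": 0,"offset": [0,0.2,6],"spin": 0.005},{"grip": 0,"offset": [0,0.2,6.7],"spin": 0.005},{"grip": 0,"offset": [0,0.2,6.7],"spin": 0.005}]}}

```text
time_s: 9.95
tcp_pos: [0.5199, 0.0201, 0.0825]
ee_rot: [[0.999, 0.042, -0.003], [0.042, -0.999, -0.001], [-0.003, 0.001, -1.0]]
wrist_force: [1.1, 0.1, -3.9]
gripper_width: 0.182
gripper_force: 30.0
```

>>> {"api": "apply_moves", "payload": {"plan": [{"grip": 0,"offset": [0,0,0],"spin": 0},{"grip": 0,"offset": [0,0,0],"spin": 0}]}}

```text
time_s: 10.15
tcp_pos: [0.5214, 0.0213, 0.0846]
ee_rot: [[0.999, 0.044, 0.002], [0.044, -0.999, 0.001], [0.002, -0.001, -1.0]]
wrist_force: [0.0, 0.8, -4.3]
gripper_width: 0.183
gripper_force: 30.0
```

```bash
python3 - <<'E'
from h import *
from station import r
c=r.capture("wrist");np.savez("w5.npz",**c)
cv2.imwrite("pics/w5.png",cv2.resize(c["img"][60:260,226:426],(600,600),interpolation=2))
go(r,.521,.0239,.0796,2.6)
E
```

```text
t 10.2 pos [0.5213 0.0214 0.0846] yaw 2.5 j [ 20.  22. -26.   0. -42.  72.] F [ 0.4  0.7 -4.6] g 0.178 30.0
-> offset cm [-0.02 -0.25  0.5 ] spin -0.001
```

View pics/w5.png

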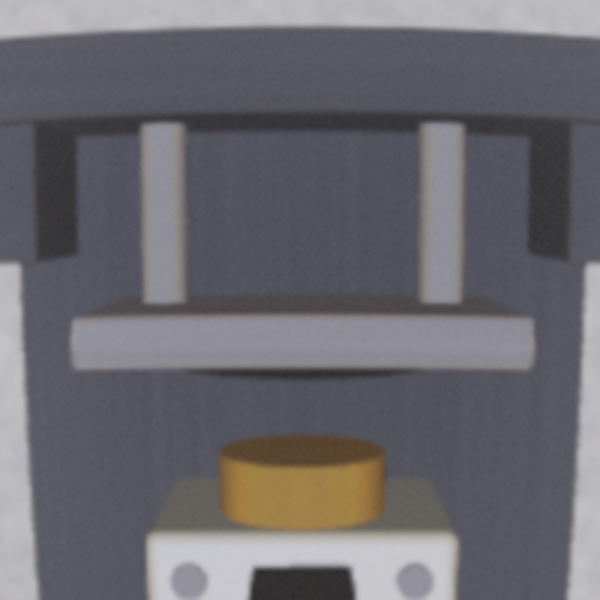

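The crop shows nose and cartridge centred at column 302.5 and the plate at 303 (about 0.15 mm per pixel). The plate edge is level, so it is aligned. Now I'll lower it onto the bed.

>>> {"api": "apply_moves", "payload": {"plan": [{"grip": 0,"offset": [0,0,0.2],"spin": 0},{"grip": 0,"offset": [0,0,0.4],"spin": 0},{"grip": 0,"offset": [0,0,0.5],"spin": 0},{"grip": 0,"offset": [0,0,0.5],"spin": 0},{"grip": 0,"offset": [0,0,0.5],"spin": 0}]}}

```text
time_s: 10.7
tcp_pos: [0.5207, 0.0216, 0.0797]
ee_rot: [[0.999, 0.045, 0.001], [0.045, -0.999, 0.0], [0.001, 0.0, -1.0]]
wrist_force: [-2.7, 0.0, 5.1]
gripper_width: 0.18
gripper_force: 30.0
```

>>> {"api": "apply_moves", "payload": {"plan": [{"grip": 0,"offset": [0,0,0.05],"spin": 0},{"grip": 0,"offset": [0,0,0.1],"spin": 0},{"grip": 0,"offset": [0,0,0.1],"spin": 0},{"grip": 0,"offset": [0,0,0.1],"spin": 0}]}}

```text
time_s: 11.1
tcp_pos: [0.5206, 0.0216, 0.0797]
ee_rot: [[0.999, 0.045, 0.001], [0.045, -0.999, -0.0], [0.001, 0.0, -1.0]]
wrist_force: [-5.8, 2.1, 11.7]
gripper_width: 0.176
gripper_force: 30.0
```

>>> {"api": "apply_moves", "payload": {"plan": [{"grip": 0,"offset": [0,0,-0.1],"spin": 0},{"grip": 0,"offset": [0.4,0,-0.1],"spin": 0},{"grip": 0,"offset": [0.8,0,-0.1],"spin": 0},{"grip": 0,"offset": [1.2,0,-0.1],"spin": 0},{"grip": 0,"offset": [1.6,0,-0.1],"spin": 0}]}}

```text
time_s: 11.6
tcp_pos: [0.5349, 0.0213, 0.0798]
ee_rot: [[0.999, 0.045, -0.004], [0.045, -0.999, -0.002], [-0.004, 0.002, -1.0]]
wrist_force: [-6.9, -0.3, 11.7]
gripper_width: 0.178
gripper_force: 30.0
```

>>> {"api": "apply_moves", "payload": {"plan": [{"grip": 0,"offset": [0.0,0,0],"spin": 0},{"grip": 0,"offset": [0,0,0],"spin": 0}]}}

```text
time_s: 11.8
tcp_pos: [0.5358, 0.0215, 0.0797]
ee_rot: [[0.999, 0.045, -0.002], [0.045, -0.999, -0.001], [-0.002, 0.001, -1.0]]
wrist_force: [-5.2, -0.3, 9.7]
gripper_width: 0.183
gripper_force: 30.0
```

>>> {"api": "apply_moves", "payload": {"plan": [{"grip": 0,"offset": [0.1,0,0],"spin": 0},{"grip": 0,"offset": [0.2,0,0],"spin": 0},{"grip": 0,"offset": [0.3,0,0],"spin": 0},{"grip": 0,"offset": [0.3,0,0],"spin": 0},{"grip": 0,"offset": [0.3,0,0],"spin": 0}]}}

```text
time_s: 12.3
tcp_pos: [0.538, 0.0215, 0.0798]
ee_rot: [[0.999, 0.045, -0.003], [0.045, -0.999, -0.002], [-0.003, 0.001, -1.0]]
wrist_force: [-7.7, 0.7, 11.3]
gripper_width: 0.18
gripper_force: 30.0
```

```bash
python3 - <<'E'
from h import *
from station import r
c=r.capture("wrist");np.savez("w6.npz",**c)
cv2.imwrite("pics/w6.png",cv2.resize(c["img"][60:260,226:426],(600,600),interpolation=2))
go(r,.521,.0239,.0796,2.6)
E
```

```text
t 12.35 pos [0.538  0.0215 0.0797] yaw 2.6 j [ 20.  24. -24.   0. -43.  73.] F [-6.3 -0.9 10.3] g 0.182 30.0
-> offset cm [-1.69 -0.31  0.02] spin -0.001
```

View pics/w6.png

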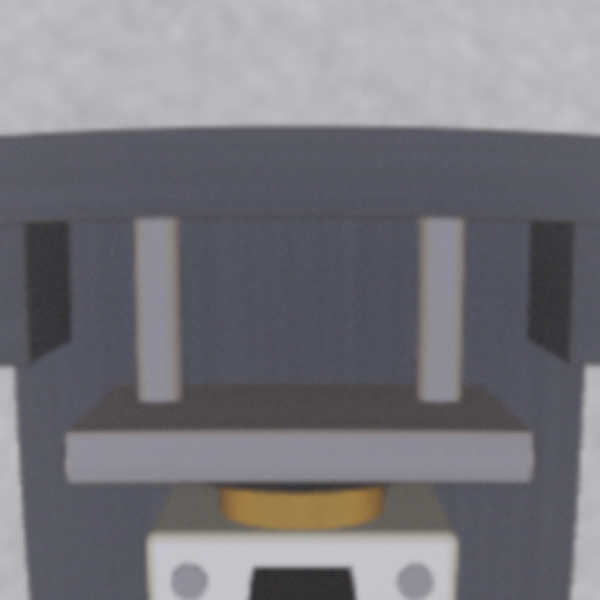

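The crop shows the nose at the plate, centred at 302 against the plate at 299.5, about 0.4 mm off. From here I'll measure the plate's position against the bracket numerically.

```bash
cat >> h.py <<'E'
def plate(c):
    "distance (mm) of the plate's front top edge from the bracket's front top edge"
    g=cv2.GaussianBlur(cv2.cvtColor(c["img"],6),(3,3),0)[:,310:345].mean(1).astype(float);d=np.gradient(g)
    e=[(i,round(d[i],1)) for i in range(70,250) if abs(d[i])>3 and abs(d[i])==abs(d[i-2:i+3]).max()]
    def sub(i): a,b,q=abs(d[i-1:i+2]); return i+.5*(a-q)/(a-2*b+q)
    return [(round(sub(i),2),s,np.round((fpt(c,327.,sub(i)+.001,.059)[0]),4),np.round(fpt(c,327.,sub(i)+.001,.05)[0],4)) for i,s in e]
E
python3 - <<'E'
from h import *
for n in("w5","w6"):
    print(n,*plate(dict(np.load(n+".npz"))),sep="\n")
E
```

```text
w5
(np.float64(96.9), np.float64(-9.2), np.float64(0.615), np.float64(0.6159))
(np.float64(103.21), np.float64(9.1), np.float64(0.6122), np.float64(0.6129))
(np.float64(164.41), np.float64(20.1), np.float64(0.585), np.float64(0.5842))
(np.float64(182.23), np.float64(-28.0), np.float64(0.577), np.float64(0.5758))
(np.float64(186.03), np.float64(10.6), np.float64(0.5752), np.float64(0.574))
(np.float64(204.86), np.float64(-3.8), np.float64(0.5667), np.float64(0.5649))
(np.float64(214.89), np.float64(17.7), np.float64(0.562), np.float64(0.56))
(np.float64(237.7), np.float64(18.0), np.float64(0.5512), np.float64(0.5486))
(np.float64(248.54), np.float64(-39.4), np.float64(0.546), np.float64(0.5431))
w6
(np.float64(101.58), np.float64(-27.9), np.float64(0.629), np.float64(0.6297))
(np.float64(202.97), np.float64(19.7), np.float64(0.585), np.float64(0.5833))
(np.float64(220.03), np.float64(-25.2), np.float64(0.5774), np.float64(0.5752))
(np.float64(223.73), np.float64(21.0), np.float64(0.5757), np.float64(0.5734))
(np.float64(237.74), np.float64(18.3), np.float64(0.5692), np.float64(0.5666))
(np.float64(248.73), np.float64(-42.5), np.float64(0.564), np.float64(0.5611))
```

>>> {"api": "apply_moves", "payload": {"plan": [{"grip": 0,"offset": [0,0,-0.08],"spin": 0},{"grip": 0,"offset": [0.1,-0.03,-0.08],"spin": 0},{"grip": 0,"offset": [0.2,-0.03,-0.08],"spin": 0},{"grip": 0,"offset": [0.2,-0.03,-0.08],"spin": 0}]}}

```text
time_s: 12.75
tcp_pos: [0.5384, 0.0216, 0.0799]
ee_rot: [[0.999, 0.044, -0.007], [0.044, -0.999, -0.002], [-0.007, 0.002, -1.0]]
wrist_force: [-9.6, 0.6, 12.0]
gripper_width: 0.178
gripper_force: 30.0
```

>>> {"api": "apply_moves", "payload": {"plan": [{"grip": 0,"offset": [0.1,0,0],"spin": 0},{"grip": 0,"offset": [0.2,0,0],"spin": 0},{"grip": 0,"offset": [0.2,0,0],"spin": 0},{"grip": 0,"offset": [0.2,0,0],"spin": 0}]}}

```text
time_s: 13.15
tcp_pos: [0.5397, 0.0216, 0.0799]
ee_rot: [[0.999, 0.044, -0.009], [0.044, -0.999, -0.003], [-0.009, 0.002, -1.0]]
wrist_force: [-11.4, 0.2, 13.8]
gripper_width: 0.182
gripper_force: 30.0
```

```bash
python3 - <<'E'
from h import *
from station import r
c=r.capture("wrist");np.savez("w7.npz",**c)
print(*plate(c),sep="\n")
go(r,.521,.0239,.0796,2.6)
E
```

```text
(np.float64(104.71), np.float64(-27.2), np.float64(0.6291), np.float64(0.6297))
(np.float64(203.48), np.float64(17.3), np.float64(0.5864), np.float64(0.5845))
(np.float64(220.66), np.float64(-21.8), np.float64(0.5786), np.float64(0.5764))
(np.float64(224.15), np.float64(21.6), np.float64(0.577), np.float64(0.5747))
(np.float64(237.86), np.float64(18.3), np.float64(0.5707), np.float64(0.568))
(np.float64(248.74), np.float64(-42.4), np.float64(0.5656), np.float64(0.5626))
t 13.2 pos [0.5397 0.0216 0.08  ] yaw 2.5 j [ 19.  24. -23.  -0. -43.  73.] F [-12.4  -0.1  13.8] g 0.182 30.0
-> offset cm [-1.86 -0.31  0.05] spin -0.001
```

The plate has started to move (+1.5 mm). I'll ease the bed load slightly and press on.

>>> {"api": "apply_moves", "payload": {"plan": [{"grip": 0,"offset": [0.2,0,-0.05],"spin": 0},{"grip": 0,"offset": [0.4,0,-0.1],"spin": 0},{"grip": 0,"offset": [0.6,0,-0.1],"spin": 0},{"grip": 0,"offset": [0.8,0,-0.1],"spin": 0},{"grip": 0,"offset": [0.8,0,-0.1],"spin": 0}]}}

```text
time_s: 13.7
tcp_pos: [0.5461, 0.0218, 0.0801]
ee_rot: [[0.999, 0.044, -0.013], [0.043, -0.999, -0.003], [-0.013, 0.002, -1.0]]
wrist_force: [-12.5, 0.9, 11.7]
gripper_width: 0.18
gripper_force: 30.0
```

>>> {"api": "apply_moves", "payload": {"plan": [{"grip": 0,"offset": [0,0,0],"spin": 0},{"grip": 0,"offset": [0,0,0],"spin": 0}]}}

```text
time_s: 13.9
tcp_pos: [0.5461, 0.0218, 0.0801]
ee_rot: [[0.999, 0.044, -0.012], [0.044, -0.999, -0.003], [-0.012, 0.002, -1.0]]
wrist_force: [-13.2, 1.4, 10.6]
gripper_width: 0.184
gripper_force: 30.0
```

```bash
python3 - <<'E'
from h import *
from station import r
c=r.capture("wrist");np.savez("w8.npz",**c)
print(*plate(c),sep="\n")
go(r,.521,.0239,.0796,2.6);print(np.round(r.sense()["ee_rot"],4)[:,2])
E
```

```text
(np.float64(118.39), np.float64(-28.2), np.float64(0.6296), np.float64(0.6298))
(np.float64(203.86), np.float64(18.8), np.float64(0.5925), np.float64(0.5907))
(np.float64(221.01), np.float64(-23.8), np.float64(0.5848), np.float64(0.5825))
(np.float64(224.33), np.float64(20.4), np.float64(0.5833), np.float64(0.5809))
(np.float64(237.88), np.float64(18.3), np.float64(0.577), np.float64(0.5743))
(np.float64(248.75), np.float64(-42.2), np.float64(0.5719), np.float64(0.5689))
t 13.95 pos [0.5461 0.0218 0.0801] yaw 2.5 j [ 19.  25. -22.  -0. -44.  73.] F [-12.7   1.6  12.2] g 0.178 30.0
-> offset cm [-2.5  -0.32  0.08] spin -0.002
[-0.0122 -0.0029 -0.9999]
```

>>> {"api": "apply_moves", "payload": {"plan": [{"grip": 0,"offset": [0.2,0,0],"spin": 0},{"grip": 0,"offset": [0.4,0,0],"spin": 0},{"grip": 0,"offset": [0.6,0,0],"spin": 0},{"grip": 0,"offset": [0.6,0,0],"spin": 0},{"grip": 0,"offset": [0.6,0,0],"spin": 0}]}}

```text
time_s: 14.45
tcp_pos: [0.5501, 0.0218, 0.0802]
ee_rot: [[0.999, 0.043, -0.017], [0.043, -0.999, -0.004], [-0.017, 0.003, -1.0]]
wrist_force: [-17.6, 2.4, 16.5]
gripper_width: 0.179
gripper_force: 30.0
```

>>> {"api": "apply_moves", "payload": {"plan": [{"grip": 0,"offset": [-0.1,0,0],"spin": 0},{"grip": 0,"offset": [-0.1,0,0],"spin": 0},{"grip": 0,"offset": [-0.1,0,0],"spin": 0}]}}

```text
time_s: 14.75
tcp_pos: [0.5499, 0.0218, 0.0802]
ee_rot: [[0.999, 0.044, -0.015], [0.044, -0.999, -0.003], [-0.015, 0.003, -1.0]]
wrist_force: [-15.8, 2.1, 14.9]
gripper_width: 0.175
gripper_force: 30.0
```

```bash
python3 - <<'E'
from h import *
from station import r
c=r.capture("wrist");np.savez("w9.npz",**c)
print(*plate(c),sep="\n")
go(r,.521,.0239,.0796,2.6);print(np.round(r.sense()["ee_rot"],4)[:,2])
# lateral: plate ends vs box ends on their rows
g=cv2.cvtColor(c["img"],6).astype(float)
for n,a,b in(("plate",210,217),("nose",227,233),("box",251,256)):
    p=g[a:b].mean(0);d=np.gradient(cv2.GaussianBlur(p[None],(5,1),0)[0]);i=[k for k in range(235,415) if abs(d[k])>5 and abs(d[k])==abs(d[k-3:k+4]).max()]
    print(n,[(k,round(d[k])) for k in i])
E
```

```text
(np.float64(126.6), np.float64(-28.6), np.float64(0.6298), np.float64(0.6298))
(np.float64(203.96), np.float64(19.6), np.float64(0.5962), np.float64(0.5944))
(np.float64(221.25), np.float64(-25.1), np.float64(0.5884), np.float64(0.5861))
(np.float64(237.94), np.float64(18.2), np.float64(0.5807), np.float64(0.578))
(np.float64(248.75), np.float64(-41.7), np.float64(0.5756), np.float64(0.5726))
t 14.8 pos [0.5499 0.0219 0.0801] yaw 2.5 j [ 19.  25. -21.  -0. -44.  73.] F [-15.9   1.8  13.9] g 0.18 30.0
-> offset cm [-2.87 -0.33  0.1 ] spin -0.002
[-0.015  -0.0034 -0.9999]
plate [(247, 14), (402, -14)]
nose [(302, 6), (350, -5)]
box [(275, 26), (282, -13), (294, 14), (309, -39), (343, 38), (358, -14), (370, 14), (377, -26)]
```

>>> {"api": "apply_moves", "payload": {"plan": [{"grip": 0,"offset": [0,0,-0.05],"spin": 0},{"grip": 0,"offset": [0,0,-0.1],"spin": 0},{"grip": 0,"offset": [0,0,-0.13],"spin": 0},{"grip": 0,"offset": [0,0,-0.13],"spin": 0},{"grip": 0,"offset": [0,0,-0.13],"spin": 0}]}}

```text
time_s: 15.3
tcp_pos: [0.5499, 0.0219, 0.0802]
ee_rot: [[0.999, 0.043, -0.015], [0.043, -0.999, -0.003], [-0.015, 0.002, -1.0]]
wrist_force: [-12.4, 1.2, 7.5]
gripper_width: 0.18
gripper_force: 30.0
```

```bash
python3 - <<'E'
from h import *
from station import r
c=r.capture("wrist")
print(*plate(c),sep="\n")
go(r,.521,.0239,.0796,2.6);print(np.round(r.sense()["ee_rot"],4)[:,2])
E
```

```text
(np.float64(126.57), np.float64(-28.6), np.float64(0.6299), np.float64(0.6299))
(np.float64(203.96), np.float64(19.5), np.float64(0.5963), np.float64(0.5944))
(np.float64(221.24), np.float64(-25.0), np.float64(0.5885), np.float64(0.5861))
(np.float64(237.93), np.float64(18.3), np.float64(0.5807), np.float64(0.578))
(np.float64(248.74), np.float64(-41.8), np.float64(0.5756), np.float64(0.5726))
t 15.35 pos [0.5499 0.0219 0.0802] yaw 2.5 j [ 19.  25. -21.  -0. -44.  73.] F [-13.4   0.7   7.8] g 0.18 30.0
-> offset cm [-2.88 -0.33  0.1 ] spin -0.002
[-0.0152 -0.0032 -0.9999]
```

>>> {"api": "apply_moves", "payload": {"plan": [{"grip": 0,"offset": [0.1,0,0],"spin": 0},{"grip": 0,"offset": [0.1,0,0],"spin": 0},{"grip": 0,"offset": [0.1,0,0],"spin": 0},{"grip": 0,"offset": [0.1,0,0],"spin": 0}]}}

```text
time_s: 15.75
tcp_pos: [0.5501, 0.0219, 0.0803]
ee_rot: [[0.999, 0.043, -0.017], [0.043, -0.999, -0.003], [-0.017, 0.003, -1.0]]
wrist_force: [-14.8, 2.1, 9.7]
gripper_width: 0.186
gripper_force: 30.0
```

```bash
python3 - <<'E'
from h import *
from station import r
c=r.capture("wrist");p=plate(c);print(*p,sep="\n")
go(r,.521,.0239,.0796,2.6)
x=p[2][2]; print("disp",x-.5772)
if .010<x-.5772<.014: print(r.finish_job())
E
```

```text
(np.float64(126.66), np.float64(-28.6), np.float64(0.63), np.float64(0.63))
(np.float64(204.0), np.float64(19.5), np.float64(0.5964), np.float64(0.5945))
(np.float64(221.06), np.float64(-24.6), np.float64(0.5887), np.float64(0.5864))
(np.float64(224.54), np.float64(19.5), np.float64(0.5871), np.float64(0.5847))
(np.float64(237.96), np.float64(18.3), np.float64(0.5809), np.float64(0.5781))
(np.float64(248.76), np.float64(-41.6), np.float64(0.5758), np.float64(0.5727))
t 15.8 pos [0.5501 0.0219 0.0803] yaw 2.5 j [ 19.  25. -21.  -0. -44.  74.] F [-14.5   0.8   9.9] g 0.179 30.0
-> offset cm [-2.9  -0.33  0.11] spin -0.002
disp 0.011499999999999955
the job is handed in; nothing more can be done
None
```

The job is handed in at 15.8 s: knob pulled to its stop and pushed home, cartridge on the bed and held against the plate, pushed back about 11.5 mm (about 10 N by the spring; the wrist reads 14.5 N, which I put down to bed friction), nose about 0.7 mm off centre and tilted about 1°; I viewed 11 pictures, one over the limit of 10.

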